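Release a ratchet clamp and rack the filter cell

ROBOT

A 7-joint arm with a two-finger parallel gripper is mounted at the origin on the work surface. World frame = base frame: x ahead of the robot, y to its left, z up, the work surface at z = 0. Lengths are in m, angles in rad, forces in N, time in s.
With the tool pointing down it reaches from about 0.35 to 0.9 m from the base axis. Payload 8.1 kg.
Tool frame: the origin (TCP) lies midway between the tips of the shut fingers; the grasp point (between the pads) lies 19 mm behind it; z points along the fingers, y is the line along which they close (so a half turn about z gives the same grasp; the last joint's range is limited). The gripper opens to 92 mm and grips with 3 to 60 N. Pads are 19 mm wide; open, the fingers measure 130 mm over their backs; the gripper's body (75 mm by 190 mm) begins 47 mm behind the grasp point.
Start: joints at [1.173, 0.434, 0.025, 1.573, -0.012, 1.134, -0.075], TCP at [0.182, -0.598, 0.196] pointing down, gripper open.
Joint ranges: [-2.62, 2.62], [-0.44, 2.09], [-1.27, 1.32], [0.08, 2.57], [-1.32, 4.46], [0.12, 2], [-2.74, 2.74]. Speed limits (rad/s): [2.22, 2.22, 3.01, 3.01, 3.14, 3.14, 3.14].

INTERFACE

Orientations are given as a rotation vector (axis times angle).
In Python, from cell import arm gives the robot as it stands.
- The arm moves only by the tool move_arm, never from a script. Its argument "motion" is a list of rows, each an object of numbers: "tx", "ty", "tz": the shift along the tool's x, y, z normalised to -1 to 1, where 1 is 1000 mm; "twist": the turn about the tool's z normalised to -1 to 1, where 1 is pi/2 rad. In form: [{"tx": .., "ty": .., "tz": .., "twist": ..}, ...]. A call has 1 to 12 rows; each row shifts and turns the commanded pose from where the row before left it, along the tool's axes as they then stand; what a row does not reach is not made up. A row lasts 1/10 s, in which the tool goes at most 50 mm and 8.59 degrees, less where a joint would pass 70% of its speed; a pose out of reach is approached as far as the arm can. A call with a number of a shift or a turn outside -1 to 1 is refused whole. A call with a gripper value outside its range is refused whole. "gripper" is the gripper's target within -1 to 1 (shut at 1, half-way at 0, fully open at -1), set as the call begins (left out, the last holds). The fingers move at their own pace and stop on an object; "squeeze" is the grip in N (left out, the last holds). Time passes only in rows, so rows that do not move let the fingers close. It gives the time, the measured TCP pose, the force, the opening and the grip force at its end, in the units of the state.
- arm.observe(): the state, without advancing time (a new reading comes with each control period).
- arm.get_image(name): name is "scene" or "side" or "wrist"; returns the picture (400x640x3 uint8, red, green, blue); there is no depth.
- arm.calibration(name): a dict with "K" (3x3 intrinsics, pixels), "T" (4x4, takes a point from camera to world coordinates). Camera axes: x right, y down, z forward; pixel columns grow to the right and rows downward; lengths in m; the calibration is good to about 2 mm. A picture is of the moment at which its call begins: read the wrist's pose just before it. calibration takes no time and is no camera call; for the wrist camera it gives the pose at the moment of the call.
- arm.sign_off(): hands the job in; it is judged then, once.
Trained networks look in the newest picture that a camera, given by its name, has taken for a name from the list of things; names that differ only in an ending like _2 or _b are one class to them, and where a whole thing is asked for, a point or a joint stands for the part that bears it (a point fixed in the world has none). Each returns a list of dicts, best first, with "conf" (0 to 1); they miss things now and then, are a little off and sometimes report something else, mostly with a low value. They report only what shows in the picture. A call takes as long as a camera call. They do not tell look-alikes from the thing itself.
- arm.look_for(camera, query): "point" ([column, row] as shares, 0 to 1, of the picture: columns of its width, rows of its height, amid what is visible of it).
- arm.regions_of(camera, query): "region" (400x640 bool, what is visible of it) and "point" ([column, row] as shares, 0 to 1, of the picture: columns of its width, rows of its height, amid what is visible of it).
- arm.place_of(camera, query): "point" ([column, row] as shares, 0 to 1, of the picture: columns of its width, rows of its height: a listed point, or the origin of a listed thing).
The state is a dict: "clock": time; "joints": joint angles; "dq": joint speeds; "joint_efforts": joint torques, N m; "position": TCP position; "ee_rot": TCP orientation; "force": force on the tool from outside, world axes, zero at the start; "ft_torque": the same for the moment, N m; "width": opening from 0.0 (shut) to 1.0 (fully open); "gripper_force": force on a finger pad.
Only numpy, scipy, OpenCV 4.12 (cv2) and the standard library are available. Lean on these libraries where they do the work, as an engineer would, in place of code of your own. Each camera call takes 0.05 s, during which the arm holds its last target. There are 200 camera calls.

TASK

Free the green-banded steel filter cell from the ratchet clamp: push the red post to lift the sprung pawl off the ratchet wheel and keep it lifted until the jaw has backed all the way off, without forcing the pawl hard against its stop pin. Only then take the cell out and stand it upright, fully home in the well of the white stand, with the pawl sprung back onto the wheel. Leave the other things on the bench where they are.

Things in the scene. Friction and masses are not known exactly. Their poses are not given: they have to be found in the camera images.
- clamp: Ratchet clamp, fixed, on a blue base plate 150 (x) x 270 (y) x 12 mm thick. Origin on the bench surface; plate spans x -85 to 65, y -145 to 125 mm; z up. In its frame (mm): the clamped cell stands on the plate at (0, 55), a V anvil on its +y side (top z 48), the aluminium jaw on its -y side, ratchet wheel axis at (0, -75), pawl pivot near (-42, -30), red post near (-42, -115).
- jaw_lip (a point): Front middle, on top, of the yellow lip on the aluminium jaw (jaw 44 mm wide, lip 30 mm wide). Lip top at z 66 mm, jaw top z 56. Clamped, this point is at clamp-frame (0, 42) mm and hooks 7 mm over the cell's shoulder; the jaw backs off along the clamp's -y by 18.7 mm.
- wheel: Brass ratchet wheel, 12 saw teeth, radius 34 mm, vertical axis; origin on the axis at z 30 mm, teeth z 30 to 42, hub to z 54. Its spring drive is damped: while the pawl is off, it turns clockwise seen from above and draws the jaw back in about 3 s; if the pawl drops early it catches the next tooth and the jaw stops part way.
- post (a point): Point at z 72 mm on the axis of the red upright post (10 mm diameter, z 42 to 92) on the free end of the steel pawl arm, 85 mm from the pawl's vertical pivot. Pushing it to the clamp's -x lifts the pawl; closed fingers fit on its +x side above z 56. It resists with 4 N rising to 6 to 8 N and gives by about 2 N as the nose leaves the tooth, after 4 to 15 mm: the pawl bracket is set by hand.
- stop: Dark steel stop pin, 8 mm in diameter, fixed upright on the plate, top 34 mm above it, at clamp-frame (-57, -77) mm; origin at its foot. It limits the pawl arm's swing: the arm meets it, rigidly, when the post has gone only 1 to 1.5 mm beyond the point where the pawl comes free. A push at the post loads it 1.8-fold. Do not load it above 15 N (so about 12 N in all at the post).
- jaw (a joint): Jaw travel in m: 0 = clamped on the cell, 0.0187 = fully backed off.
- cell_mid (a point): Centre (half-way up) of the clamped filter cell, a steel pot with a green band: body 40 mm in diameter and 45 mm high, then a dark neck 24 mm in diameter from 45 to 95 mm above its foot (green ring near the top); height 95 mm, 0.18 to 0.35 kg. The neck is the grip. In the clamp its foot is at z 12 mm.
- stand_hole0 (a point): Centre of the mouth of the round well in the white stand (a fixed block 90 x 90 x 30 mm). The well is 45 mm in diameter and 20 mm deep; the mouth is at z 30 mm, the well's floor at z 10 mm.
- spare_cell: Bystander: an identical steel cell but with orange bands, standing on the bench. Origin at its foot.
- tip_box: Bystander: grey box with blue lid, 77 x 112 x 63 mm. Origin under its centre. It and the white stand may be in swapped places.
- wash_bottle: Bystander: white bottle with red cap, 64 mm in diameter, 150 mm high. Origin under its centre.
- beaker: Bystander: glass beaker, 72 mm in diameter, 85 mm high. Origin under its centre.
- spatula: Bystander: spatula, 180 mm long, lying flat. Origin under its middle.
- sample_jar: Bystander: amber jar with black lid, 48 mm in diameter, 60 mm high. Origin under its centre.
- filter_box: Bystander: cardboard box 100 x 70 x 35 mm. Origin under its centre.
Things that resemble listed ones, but are neither listed nor needed, are in the scene too. Leave any pink or yellow look-alike of the part that bears cell_mid alone. Leave any purple or turquoise look-alike of the part that bears stand_hole0 alone.

How it is judged:
On the way:
1. the pawl is lifted off the wheel and the jaw backs right off while the cell still stands in the clamp (value of joint jaw above 0.0165 m and distance of cell_mid from where it was at the start of the episode below 0.012 m), for 0.2 s.
At the end, for the whole second after the job is handed in: The green-banded cell stands upright (within 0.1 rad) on the floor of the stand's well (its centre within 6 mm of the well's axis and its foot within 3 mm of the floor), the jaw is backed off (over 15.5 mm) and the pawl has sprung back onto the wheel (the post within 5 mm of where it stood) (horizontal distance between cell_mid and stand_hole0 below 0.006 m and z of cell_mid in the frame of stand_hole0 below 0.0305 m and angle between cell_mid's own z axis and vertical below 0.1 rad and value of joint jaw above 0.0155 m and distance of post from where it was at the start of the episode below 0.005 m); the robot touches nothing.
It fails at once if the pawl is forced against its stop pin with more than 15 N (contact force between pawl and stop above 15 N).
It fails at once if a bystander is moved by more than 30 mm (distance of any of spare_cell, tip_box, wash_bottle, beaker, spatula, sample_jar, filter_box from where it was at the start of the episode above 0.03 m).
It also fails if it takes over 72 s, if anything falls off the work surface, if the arm or the gripper's body presses on something with over 40 N, if the wrist force passes 120 N, or if a joint passes its speed limit or range.

## Working session

There is one attempt and no reset: what is moved stays moved. The work goes in short steps, Python scripts to look and compute and a tool call to move; the robot and the scene stay as the last step left them, time stands still between calls to the robot, and variables do not carry over. Pictures are saved under pics/ and viewed, at most 14 in all, crops included, and the job is handed in when it is done.

Besides the shell and the picture viewer there is one more tool, called after "Request:" by a JSON object that holds its "fn" and its "kwargs". move_arm: Moves the arm, as the interface text tells. Scaled input: -1 to 1 covers 1000 mm each way for a shift and pi/2 rad each way for a turn. Its arguments: {"type":"object","properties":{"motion":{"type":"array","items":{"type":"object","properties":{"tx":{"type":"number"},"ty":{"type":"number"},"tz":{"type":"number"},"twist":{"type":"number"}}}},"gripper":{"type":"number"},"squeeze":{"type":"number"}},"required":["motion"]}

```bash
ls; mkdir -p pics; cat > h.py <<'E'
import numpy as np, cv2
from cell import arm
from scipy.spatial.transform import Rotation as R
def ray(cam,px,z,cal=None):
    c=cal or arm.calibration(cam);K=np.array(c["K"]);T=np.array(c["T"])
    d=T[:3,:3]@np.linalg.inv(K)@[px[0],px[1],1];o=T[:3,3]
    return o+d*(z-o[2])/d[2]
def save(cam,name):
    im=arm.get_image(cam);cv2.imwrite(f"pics/{name}.png",im[:,:,::-1]);return im
def pl(cam,q,z,f='place_of'):
    for r in getattr(arm,f)(cam,q)[:4]:
        p=np.array(r["point"])*[640,400];print(cam,q,round(r["conf"],2),p.round(1),ray(cam,p,z).round(4)[:2])
E
python3 - <<'E'
from h import *
s=arm.observe();print(s)
save("scene","s0");save("side","d0")
for c in("scene","side"):
    for q,z in(("clamp",0),("post",.072),("jaw_lip",.066),("wheel",.03),("stop",.012),("cell_mid",.0595),("stand_hole0",.03),("spare_cell",0),("tip_box",0)):
        pl(c,q,z)
E
```

```text
pics
{'clock': 0.0, 'joints': array([ 1.17336606,  0.43519865,  0.02499044,  1.57409288, -0.01157172,
        1.1340111 , -0.07511802]), 'dq': array([-1.22571495e-03, -4.42849038e-04, -1.22340658e-03,  1.27778167e-06,
        5.41793369e-04,  4.76050828e-04,  1.45435726e-03]), 'joint_efforts': array([ 3.71681199e-04, -6.67859101e+01,  9.85175259e-01, -3.14462364e+01,
       -6.04624534e-02,  4.29386110e-02,  1.71250563e-04]), 'position': array([ 0.18136924, -0.59752023,  0.19566198]), 'ee_rot': array([-3.10604319e+00, -4.61078151e-01,  6.29662011e-04]), 'force': array([-0.19578107,  0.27452942,  0.08416644]), 'ft_torque': array([ 0.0067671 , -0.03651566,  0.00085452]), 'gripper_force': 0.0, 'width': 0.9960403201675384}
scene clamp 0.87 [324.  246.8] [0.5728 0.0756]
scene post 0.68 [304.5 202.3] [ 0.5666 -0.0377]
scene post 0.65 [425.2 255.5] [0.4206 0.2891]
scene jaw_lip 0.63 [339.  233.5] [0.5519 0.1115]
scene wheel 0.69 [307.2 227.7] [0.5894 0.0156]
scene wheel 0.44 [289.3 156.1] [ 0.4581 -0.3219]
scene stop 0.46 [456.  329.8] [0.4701 0.4587]
scene cell_mid 0.81 [346.  240.9] [0.54
[... 476 characters left out ...]
705 -0.1086]
scene tip_box 0.74 [243.9 182.5] [ 0.6337 -0.3007]
side clamp 0.85 [328.1 192.5] [0.5706 0.0872]
side post 0.52 [330.  202.9] [ 0.5664 -0.0469]
side jaw_lip 0.5 [323.9 171.9] [0.5581 0.1098]
side wheel 0.78 [334.6 202.7] [0.5841 0.0017]
side stop 0.42 [263.6 166.5] [0.3563 0.2265]
side stop 0.36 [317.7 212.6] [ 0.5323 -0.0199]
side cell_mid 0.85 [274.1 178.5] [0.4018 0.093 ]
side cell_mid 0.72 [336.  144.2] [0.6103 0.2796]
side stand_hole0 0.78 [292.8 291.7] [ 0.4602 -0.3139]
side stand_hole0 0.62 [370.8 172.8] [0.715  0.1451]
side stand_hole0 0.56 [290.  351.1] [ 0.455  -0.4621]
side spare_cell 0.86 [396.5 207.6] [0.7751 0.0028]
side tip_box 0.89 [365.3 291. ] [ 0.6368 -0.2991]
```

View pics/s0.png

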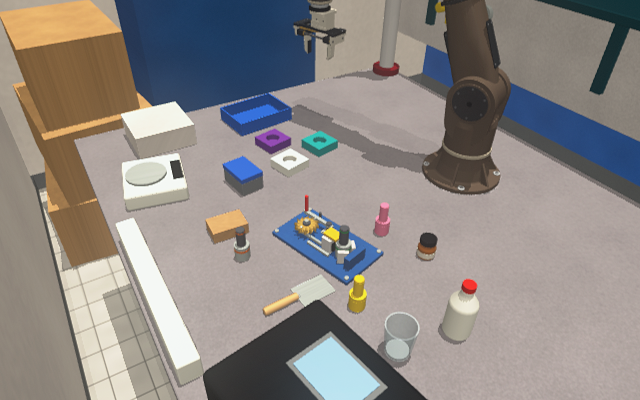

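View pics/d0.png

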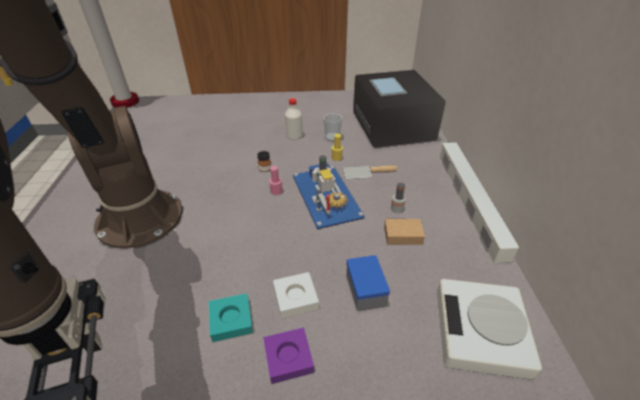

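The target cell (dark/green neck) is in the clamp at scene (346,241). Look-alikes are pink (383,219), yellow (358,293) and the orange spare (242,250). The white stand is at (290,160), with purple at (273,141) and turquoise at (320,143). By description I choose the cell in the clamp and the white stand. The close check will use the wrist camera.

```bash
cat >> h.py <<'E'
def go(p,yaw=None):
    s=arm.observe();Rm=R.from_rotvec(s["ee_rot"]).as_matrix()
    print("t",round(s["clock"],2),"pos",s["position"].round(4),"yaw(deg) of tool x",np.degrees(np.arctan2(Rm[1,0],Rm[0,0])).round(2),"tilt",Rm[2,2].round(4),"F",s["force"].round(2))
    print("shift in tool axes mm",(1000*Rm.T@(np.array(p)-s["position"])).round(1))
    if yaw is not None:
        d=(yaw-np.degrees(np.arctan2(Rm[1,0],Rm[0,0])));d=(d+180)%360-180
        print("twist units",round(-d/90,4),"(deg",round(d,1),")")
E
python3 - <<'E'
from h import *
T=np.array(arm.calibration("wrist")["T"]);s=arm.observe();Rm=R.from_rotvec(s["ee_rot"]).as_matrix()
print((Rm.T@(T[:3,3]-s["position"])).round(3),(Rm.T@T[:3,:3]).round(2),arm.calibration("wrist")["K"])
for y in(16.7,-163.3): go([.55,.03,.30],y)
E
```

```text
[ 0.079  0.001 -0.188] [[-0.   -0.96 -0.29]
 [ 1.   -0.    0.  ]
 [-0.   -0.29  0.96]] [[314.87867436   0.         318.08560808]
 [  0.         314.87867436 197.66745772]
 [  0.           0.           1.        ]]
t 1.0 pos [ 0.1816 -0.5981  0.1965] yaw(deg) of tool x 16.88 tilt -1.0 F [0.11 1.05 0.09]
shift in tool axes mm [ 535.  -494.  -103.6]
twist units 0.002 (deg -0.2 )
t 1.0 pos [ 0.1816 -0.5981  0.1965] yaw(deg) of tool x 16.88 tilt -1.0 F [0.11 1.05 0.09]
shift in tool axes mm [ 535.  -494.  -103.6]
twist units -1.998 (deg 179.8 )
```

Request:
{"fn": "move_arm", "kwargs": {"motion": [{"tx":0.034,"ty":-0.031,"tz":-0.01},{"tx":0.034,"ty":-0.031,"tz":-0.01},{"tx":0.034,"ty":-0.031,"tz":-0.01},{"tx":0.034,"ty":-0.031,"tz":-0.01},{"tx":0.034,"ty":-0.031,"tz":-0.01},{"tx":0.034,"ty":-0.031,"tz":-0.01},{"tx":0.034,"ty":-0.031,"tz":-0.01},{"tx":0.034,"ty":-0.031,"tz":-0.01},{"tx":0.034,"ty":-0.031,"tz":-0.01},{"tx":0.034,"ty":-0.031,"tz":-0.01},{"tx":0.034,"ty":-0.031},{"tx":0.034,"ty":-0.031}], "gripper": 1, "squeeze": 20}}

```text
invalid input
```

Request:
{"fn": "move_arm", "kwargs": {"motion": [{"tx":0.032,"ty":-0.031},{"tx":0.032,"ty":-0.031},{"tx":0.032,"ty":-0.031},{"tx":0.03,"ty":-0.03},{},{}]}}

```text
invalid input
```

```bash
python3 - <<'E'
from h import *
go([.55,.03,.30],16.7)
save("wrist","w0")
for q,z in(("clamp",0),("post",.072),("jaw_lip",.066),("wheel",.03),("stop",.012),("cell_mid",.0595)):pl("wrist",q,z)
E
```

```text
t 1.0 pos [ 0.1816 -0.5981  0.1965] yaw(deg) of tool x 16.88 tilt -1.0 F [0.11 1.05 0.09]
shift in tool axes mm [ 535.  -494.  -103.6]
twist units 0.002 (deg -0.2 )
```

View pics/w0.png

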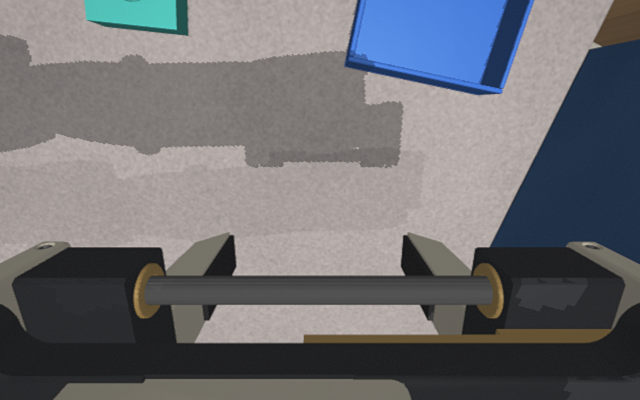

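Request:
{"fn": "move_arm", "kwargs": {"motion": [{"tx":0.03,"ty":-0.034,"tz":-0.01,"twist":0},{"tx":0.03,"ty":-0.034,"tz":-0.01,"twist":0},{"tx":0.03,"ty":-0.034,"tz":-0.01,"twist":0},{"tx":0.03,"ty":-0.034,"tz":-0.01,"twist":0},{"tx":0.03,"ty":-0.034,"tz":-0.01,"twist":0},{"tx":0.03,"ty":-0.034,"tz":-0.01,"twist":0},{"tx":0.03,"ty":-0.034,"tz":-0.01,"twist":0},{"tx":0.03,"ty":-0.034,"tz":-0.01,"twist":0},{"tx":0.03,"ty":-0.034,"tz":-0.01,"twist":0},{"tx":0.03,"ty":-0.034,"tz":-0.01,"twist":0},{"tx":0.03,"ty":-0.034,"tz":0,"twist":0},{"tx":0.03,"ty":-0.034,"tz":0,"twist":0}], "gripper": 1, "squeeze": 20}}

```text
clock: 2.55
position: [0.4082, -0.1014, 0.2971]
ee_rot: [3.107, 0.461, 0.002]
force: [0.7, -0.3, 0.1]
width: 0.018
gripper_force: 0.0
```

Request:
{"fn": "move_arm", "kwargs": {"motion": [{"tx":0.03,"ty":-0.034,"tz":0,"twist":0},{"tx":0.03,"ty":-0.034,"tz":0,"twist":0},{"tx":0.01,"ty":-0.025,"tz":0,"twist":0},{"tx":0,"ty":0,"tz":0,"twist":0},{"tx":0,"ty":0,"tz":0,"twist":0}]}}

```text
clock: 3.05
position: [0.4474, 0.0063, 0.2964]
ee_rot: [3.107, 0.463, -0.0]
force: [0.0, -0.4, -0.5]
width: -0.0
gripper_force: 0.0
```

```bash
python3 - <<'E'
from h import *
go([.46,.0,.30],16.7)
save("wrist","w1")
for q,z in(("clamp",0),("post",.072),("jaw_lip",.066),("wheel",.03),("stop",.012),("cell_mid",.0595)):pl("wrist",q,z)
E
```

```text
t 3.05 pos [0.4474 0.0063 0.2964] yaw(deg) of tool x 16.96 tilt -1.0 F [ 0.   -0.43 -0.52]
shift in tool axes mm [10.2  9.7 -3.6]
twist units 0.0029 (deg -0.3 )
wrist clamp 0.78 [290.3  56. ] [0.5726 0.0823]
wrist post 0.72 [379.3  85.9] [ 0.5641 -0.0403]
wrist jaw_lip 0.73 [251.9  48.2] [0.561  0.1217]
wrist wheel 0.63 [345.6  55.1] [0.5918 0.0091]
wrist stop 0.68 [289.  55.] [0.5723 0.0834]
wrist stop 0.67 [158.4 165.7] [0.3659 0.2329]
wrist stop 0.47 [348.6 100.8] [ 0.5386 -0.0142]
wrist cell_mid 0.96 [245.4  49.9] [0.5574 0.1311]
wrist cell_mid 0.79 [244.1 169.4] [0.4103 0.0991]
```

View pics/w1.png

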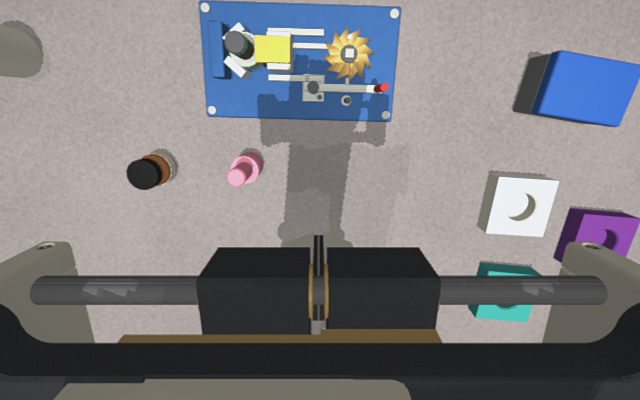

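The view shows the clamped cell at (238,42), held by the V anvil and the yellow lip, with a dark neck (not pink or yellow). The post is at (383,87), the wheel at (348,53), the stop pin at (347,100), and the white stand's hole at (521,208). I'll shift slightly so the whole plate is in view, then fit its outline.

Request:
{"fn": "move_arm", "kwargs": {"motion": [{"tx":0.04,"ty":0.01,"tz":0,"twist":0},{"tx":0,"ty":0,"tz":0,"twist":0},{"tx":0,"ty":0,"tz":0,"twist":0}]}}

```text
clock: 3.7
position: [0.4889, 0.0081, 0.2959]
ee_rot: [-3.107, -0.461, 0.002]
force: [-0.3, -0.2, -0.1]
width: 0.006
gripper_force: 0.0
```

```bash
python3 - <<'E'
from h import *
go([.46,.0,.30],16.7)
im=save("wrist","w2")
pl("wrist","post",.072);pl("wrist","jaw_lip",.066);pl("wrist","wheel",.03);pl("wrist","stand_hole0",.03)
hsv=cv2.cvtColor(im,cv2.COLOR_RGB2HSV)
m=((hsv[...,0]>100)&(hsv[...,0]<122)&(hsv[...,1]>130)&(hsv[...,2]>50)).astype(np.uint8)
m[230:]=0;m[:,460:]=0
n,l,st,_=cv2.connectedComponentsWithStats(m);k=1+st[1:,4].argmax();print(st[k])
c=cv2.convexHull(np.argwhere(l==k)[:,::-1].astype(np.int32))[:,0]
W=np.array([ray("wrist",p+[.0,.0],.012)[:2] for p in c.astype(float)])
# fit known rectangle (outline) : min area rect in mm
r=cv2.minAreaRect((W*1000).astype(np.float32));print(r)
box=cv2.boxPoints(r);print(box)
# red post mask
red=((hsv[...,0]<8)|(hsv[...,0]>172))&(hsv[...,1]>150)&(hsv[...,2]>90);red[230:]=0
q=np.argwhere(red)[:,::-1];q=q[(q[:,0]>320)&(q[:,0]<450)];print("red",len(q),q.min(0),q.max(0))
top=q[np.abs(q[:,1]-q.mean(0)[1])<99].mean(0)
for z in(.067,.092):print(z,ray("wrist",top,z),top)
E
```

```text
t 3.7 pos [0.4889 0.0081 0.2959] yaw(deg) of tool x 16.86 tilt -1.0 F [-0.34 -0.19 -0.08]
shift in tool axes mm [-30.   -0.6  -4.1]
twist units 0.0018 (deg -0.2 )
wrist post 0.73 [240.3  83.6] [0.5578 0.1284]
wrist post 0.69 [369.5 118.3] [ 0.5647 -0.0379]
wrist jaw_lip 0.73 [247.   82.9] [0.5609 0.122 ]
wrist wheel 0.77 [340.3  85.5] [0.5944 0.0076]
wrist stand_hole0 0.84 [508.6 230.4] [ 0.468  -0.3091]
wrist stand_hole0 0.75 [499.1 316.8] [ 0.3196 -0.3659]
[  195    35   196   114 12743]
((565.0053100585938, 68.52239227294922), (147.330078125, 266.5096130371094), 15.334423065185547)
[[458.72327  177.55223 ]
 [529.2024   -79.46927 ]
 [671.28735  -40.507446]
 [600.8082   216.51405 ]]
red 76 [366 117] [377 125]
0.067 [ 0.56268162 -0.04240483  0.067     ] [371.44736842 120.88157895]
0.092 [ 0.56273876 -0.0380529   0.092     ] [371.44736842 120.88157895]
```

```bash
python3 - <<'E'
from h import *
go([.586,-.034,.062],15.4)
E
```

```text
t 3.95 pos [0.4882 0.0082 0.2967] yaw(deg) of tool x 16.88 tilt -1.0 F [ 0.8  -1.19 -0.14]
shift in tool axes mm [ 81.3  68.7 234.7]
twist units 0.0165 (deg -1.5 )
```

Request:
{"fn": "move_arm", "kwargs": {"motion": [{"tx":0.027,"ty":0.023,"tz":0.02,"twist":0},{"tx":0.027,"ty":0.023,"tz":0.03,"twist":0},{"tx":0.027,"ty":0.023,"tz":0.03,"twist":0},{"tx":0,"ty":0,"tz":0.04,"twist":0.0165},{"tx":0,"ty":0,"tz":0.03,"twist":0},{"tx":0,"ty":0,"tz":0.03,"twist":0},{"tx":0,"ty":0,"tz":0.03,"twist":0},{"tx":0,"ty":0,"tz":0.024,"twist":0},{"tx":0,"ty":0,"tz":0,"twist":0},{"tx":0,"ty":0,"tz":0,"twist":0}]}}

```text
clock: 4.95
position: [0.5863, -0.0342, 0.0631]
ee_rot: [-3.113, -0.421, 0.0]
force: [0.2, -0.0, 0.6]
width: 0.002
gripper_force: 0.0
```

```bash
python3 - <<'E'
from h import *
go([.586,-.034,.062],15.4)
a=save("side","d1");b=save("scene","s1")
cv2.imwrite("pics/c1.png",np.hstack([cv2.resize(a[140:240,270:370],(400,400),interpolation=2),cv2.resize(b[165:285,265:385],(400,400),interpolation=2)])[:,:,::-1])
E
```

```text
t 4.95 pos [ 0.5863 -0.0342  0.0631] yaw(deg) of tool x 15.4 tilt -1.0 F [ 0.24 -0.05  0.6 ]
shift in tool axes mm [-0.2 -0.2  1.1]
twist units 0.0001 (deg -0.0 )
```

View pics/c1.png

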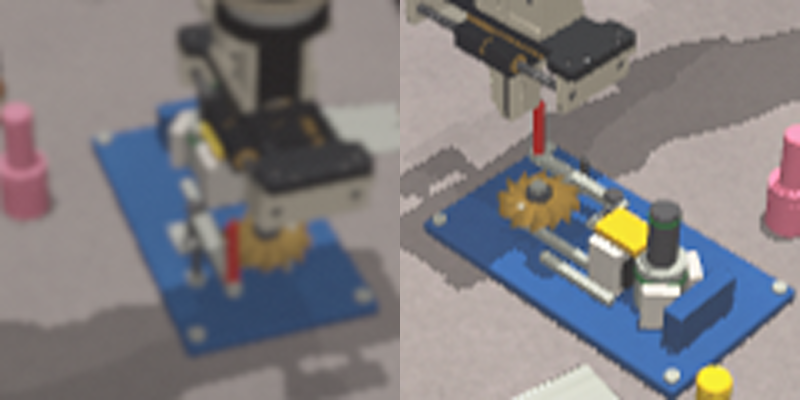

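Green bands are visible on the clamped cell, so the choice is confirmed. The fingers look a bit high relative to the post in this view, so I'll check by projection.

```bash
python3 - <<'E'
from h import *
s=arm.observe()
P={"tcp":s["position"],"postz92":[.5625,-.039,.092],"postz42":[.5625,-.041,.042]}
for cam,(x0,y0,k) in(("side",(270,140,4)),("scene",(265,165,10/3))):
    c=arm.calibration(cam);T=np.linalg.inv(c["T"])
    for n,p in P.items():
        q=np.array(c["K"])@(T[:3,:3]@p+T[:3,3]);q=q[:2]/q[2];print(cam,n,((q-[x0,y0])*k).round())
E
```

```text
side tcp [268. 247.]
side postz92 [234. 223.]
side postz42 [234. 278.]
scene tcp [112. 142.]
scene postz92 [135. 103.]
scene postz42 [134. 149.]
```

Request:
{"fn": "move_arm", "kwargs": {"motion": [{"tx":-0.002,"ty":0,"tz":0.003,"twist":0},{"tx":-0.002,"ty":0,"tz":0,"twist":0},{"tx":-0.002,"ty":0,"tz":0,"twist":0},{"tx":0,"ty":0,"tz":0,"twist":0}]}}

```text
clock: 5.45
position: [0.5802, -0.036, 0.0597]
ee_rot: [3.113, 0.421, 0.0]
force: [0.0, 0.4, -0.1]
width: 0.006
gripper_force: 0.0
```

Request:
{"fn": "move_arm", "kwargs": {"motion": [{"tx":-0.002,"ty":0,"tz":0,"twist":0},{"tx":0,"ty":0,"tz":0,"twist":0},{"tx":0,"ty":0,"tz":0,"twist":0}]}}

```text
clock: 5.75
position: [0.5785, -0.0364, 0.0594]
ee_rot: [3.113, 0.421, -0.0]
force: [-0.6, -0.0, -0.4]
width: 0.005
gripper_force: 0.0
```

Request:
{"fn": "move_arm", "kwargs": {"motion": [{"tx":-0.002,"ty":0,"tz":0,"twist":0},{"tx":0,"ty":0,"tz":0,"twist":0},{"tx":0,"ty":0,"tz":0,"twist":0}]}}

```text
clock: 6.05
position: [0.577, -0.0368, 0.0595]
ee_rot: [-3.113, -0.421, -0.001]
force: [1.2, 0.4, 0.4]
width: 0.008
gripper_force: 0.7
```

Request:
{"fn": "move_arm", "kwargs": {"motion": [{"tx":-0.002,"ty":0,"tz":0,"twist":0},{"tx":0,"ty":0,"tz":0,"twist":0},{"tx":0,"ty":0,"tz":0,"twist":0}]}}

```text
clock: 6.35
position: [0.5759, -0.037, 0.0598]
ee_rot: [-3.113, -0.421, -0.004]
force: [4.5, 2.1, -2.4]
width: 0.004
gripper_force: 2.3
```

Request:
{"fn": "move_arm", "kwargs": {"motion": [{"tx":-0.001,"ty":0,"tz":0,"twist":0},{"tx":0,"ty":0,"tz":0,"twist":0}]}}

```text
clock: 6.55
position: [0.5753, -0.0372, 0.0599]
ee_rot: [-3.113, -0.421, -0.005]
force: [6.1, 1.2, -1.7]
width: 0.004
gripper_force: 2.9
```

Request:
{"fn": "move_arm", "kwargs": {"motion": [{"tx":-0.001,"ty":0,"tz":0,"twist":0},{"tx":0,"ty":0,"tz":0,"twist":0}]}}

```text
clock: 6.75
position: [0.5744, -0.0375, 0.0599]
ee_rot: [-3.113, -0.421, -0.005]
force: [6.6, 0.8, -2.6]
width: 0.006
gripper_force: 3.0
```

Request:
{"fn": "move_arm", "kwargs": {"motion": [{"tx":-0.001,"ty":0,"tz":0,"twist":0},{"tx":0,"ty":0,"tz":0,"twist":0}]}}

```text
clock: 6.95
position: [0.5735, -0.0377, 0.0599]
ee_rot: [-3.113, -0.421, -0.005]
force: [5.4, 1.8, -2.7]
width: 0.006
gripper_force: 3.1
```

Request:
{"fn": "move_arm", "kwargs": {"motion": [{"tx":-0.0007,"ty":0,"tz":0,"twist":0},{"tx":0,"ty":0,"tz":0,"twist":0},{"tx":0,"ty":0,"tz":0,"twist":0}]}}

```text
clock: 7.25
position: [0.5729, -0.0379, 0.0599]
ee_rot: [-3.113, -0.421, -0.005]
force: [6.6, 1.5, -2.7]
width: 0.007
gripper_force: 3.1
```

Request:
{"fn": "move_arm", "kwargs": {"motion": [{"tx":0,"ty":0,"tz":0,"twist":0}]}}

```text
clock: 7.35
position: [0.5729, -0.0379, 0.0599]
ee_rot: [-3.113, -0.421, -0.005]
force: [5.8, 0.9, -2.2]
width: 0.006
gripper_force: 3.1
```

Request:
{"fn": "move_arm", "kwargs": {"motion": [{"tx":-0.0008,"ty":0,"tz":0,"twist":0},{"tx":0,"ty":0,"tz":0,"twist":0},{"tx":0,"ty":0,"tz":0,"twist":0}]}}

```text
clock: 7.65
position: [0.5722, -0.0381, 0.0599]
ee_rot: [-3.113, -0.421, -0.006]
force: [6.5, 1.6, -2.3]
width: 0.003
gripper_force: 3.2
```

Request:
{"fn": "move_arm", "kwargs": {"motion": [{"tx":-0.0008,"ty":0,"tz":0,"twist":0},{"tx":0,"ty":0,"tz":0,"twist":0},{"tx":0,"ty":0,"tz":0,"twist":0}]}}

```text
clock: 7.95
position: [0.5714, -0.0383, 0.0599]
ee_rot: [-3.113, -0.421, -0.006]
force: [6.5, 1.0, -2.8]
width: 0.005
gripper_force: 3.2
```

Request:
{"fn": "move_arm", "kwargs": {"motion": [{"tx":-0.0008,"ty":0,"tz":0,"twist":0},{"tx":0,"ty":0,"tz":0,"twist":0},{"tx":0,"ty":0,"tz":0,"twist":0}]}}

```text
clock: 8.25
position: [0.5707, -0.0385, 0.0599]
ee_rot: [-3.113, -0.421, -0.006]
force: [6.7, 1.4, -2.5]
width: 0.007
gripper_force: 3.3
```

Request:
{"fn": "move_arm", "kwargs": {"motion": [{"tx":-0.0008,"ty":0,"tz":0,"twist":0},{"tx":0,"ty":0,"tz":0,"twist":0},{"tx":0,"ty":0,"tz":0,"twist":0}]}}

```text
clock: 8.55
position: [0.5699, -0.0387, 0.0599]
ee_rot: [-3.113, -0.421, -0.006]
force: [6.8, 1.7, -3.2]
width: 0.005
gripper_force: 3.3
```

Request:
{"fn": "move_arm", "kwargs": {"motion": [{"tx":-0.0008,"ty":0,"tz":0,"twist":0},{"tx":0,"ty":0,"tz":0,"twist":0},{"tx":0,"ty":0,"tz":0,"twist":0}]}}

```text
clock: 8.85
position: [0.5692, -0.0388, 0.06]
ee_rot: [-3.113, -0.421, -0.006]
force: [6.7, 2.7, -2.1]
width: 0.003
gripper_force: 3.4
```

Request:
{"fn": "move_arm", "kwargs": {"motion": [{"tx":-0.0008,"ty":0,"tz":0,"twist":0},{"tx":0,"ty":0,"tz":0,"twist":0},{"tx":0,"ty":0,"tz":0,"twist":0}]}}

```text
clock: 9.15
position: [0.5684, -0.039, 0.0599]
ee_rot: [-3.113, -0.421, -0.006]
force: [5.5, 1.2, -1.6]
width: 0.007
gripper_force: 3.4
```

```bash
cat >> h.py <<'E'
def jawdiff():
    a=cv2.imread("pics/s1.png").astype(int)
    F=[arm.observe()["force"]]
    b=arm.get_image("scene")[:,:,::-1].astype(int);F.append(arm.observe()["force"])
    d=np.abs(a-b).sum(2)[222:246,322:352];print("jaw change px",(d>60).sum(),"F",np.mean(F,0).round(2),arm.observe()["gripper_force"],arm.observe()["position"].round(4))
E
python3 -c "
from h import *
jawdiff();jawdiff()"
```

```text
jaw change px 22 F [ 5.93  1.33 -2.33] 3.4113910278529147 [ 0.5684 -0.039   0.0599]
jaw change px 23 F [ 6.46  1.31 -2.5 ] 3.409590304509038 [ 0.5684 -0.039   0.0599]
```

Request:
{"fn": "move_arm", "kwargs": {"motion": [{"tx":-0.0007,"ty":0,"tz":0,"twist":0},{"tx":0,"ty":0,"tz":0,"twist":0},{"tx":0,"ty":0,"tz":0,"twist":0}]}}

```text
clock: 9.55
position: [0.5678, -0.0392, 0.0599]
ee_rot: [-3.113, -0.421, -0.006]
force: [6.9, 2.0, -2.6]
width: 0.005
gripper_force: 3.5
```

```bash
python3 -c "
from h import *
jawdiff();jawdiff()"
```

```text
jaw change px 23 F [ 6.36  2.   -2.78] 3.4495372051605955 [ 0.5678 -0.0392  0.06  ]
jaw change px 24 F [ 6.18  1.72 -2.97] 3.4482016030233353 [ 0.5678 -0.0392  0.0599]
```

Request:
{"fn": "move_arm", "kwargs": {"motion": [{"tx":-0.0007,"ty":0,"tz":0,"twist":0},{"tx":0,"ty":0,"tz":0,"twist":0},{"tx":0,"ty":0,"tz":0,"twist":0}]}}

```text
clock: 9.95
position: [0.5665, -0.0395, 0.0598]
ee_rot: [-3.113, -0.421, -0.004]
force: [5.0, 1.6, -2.5]
width: 0.007
gripper_force: 2.8
```

Request:
{"fn": "move_arm", "kwargs": {"motion": [{"tx":-0.0007,"ty":0,"tz":0,"twist":0},{"tx":0,"ty":0,"tz":0,"twist":0},{"tx":0,"ty":0,"tz":0,"twist":0}]}}

```text
clock: 10.25
position: [0.566, -0.0396, 0.0599]
ee_rot: [-3.113, -0.421, -0.005]
force: [5.9, 1.6, -2.0]
width: 0.007
gripper_force: 2.9
```

Force gave way (3.5→2.8): the pawl is released. I'll hold here and watch the jaw.

```bash
python3 -c "
from h import *
jawdiff();jawdiff()"
```

```text
jaw change px 75 F [ 5.78  1.72 -1.7 ] 2.912177760154009 [ 0.566  -0.0396  0.0599]
jaw change px 77 F [ 5.6   2.03 -1.35] 2.911540875211358 [ 0.566  -0.0396  0.0599]
```

Request:
{"fn": "move_arm", "kwargs": {"motion": [{"tx":0,"ty":0,"tz":0,"twist":0},{"tx":0,"ty":0,"tz":0,"twist":0},{"tx":0,"ty":0,"tz":0,"twist":0},{"tx":0,"ty":0,"tz":0,"twist":0},{"tx":0,"ty":0,"tz":0,"twist":0},{"tx":0,"ty":0,"tz":0,"twist":0},{"tx":0,"ty":0,"tz":0,"twist":0},{"tx":0,"ty":0,"tz":0,"twist":0},{"tx":0,"ty":0,"tz":0,"twist":0},{"tx":0,"ty":0,"tz":0,"twist":0}]}}

```text
clock: 11.35
position: [0.566, -0.0396, 0.0599]
ee_rot: [-3.113, -0.421, -0.005]
force: [5.1, 2.2, -2.0]
width: 0.006
gripper_force: 2.8
```

```bash
python3 -c "
from h import *
jawdiff();jawdiff();pl('scene','jaw_lip',.066)"
```

```text
jaw change px 154 F [ 5.07  1.9  -1.86] 2.7684126142412424 [ 0.566  -0.0396  0.0599]
jaw change px 159 F [ 5.29  2.22 -1.71] 2.9174658469855785 [ 0.566  -0.0396  0.0599]
scene jaw_lip 0.96 [333.2 231.9] [0.5614 0.0988]
```

Request:
{"fn": "move_arm", "kwargs": {"motion": [{"tx":0,"ty":0,"tz":0,"twist":0},{"tx":0,"ty":0,"tz":0,"twist":0},{"tx":0,"ty":0,"tz":0,"twist":0},{"tx":0,"ty":0,"tz":0,"twist":0},{"tx":0,"ty":0,"tz":0,"twist":0},{"tx":0,"ty":0,"tz":0,"twist":0},{"tx":0,"ty":0,"tz":0,"twist":0},{"tx":0,"ty":0,"tz":0,"twist":0},{"tx":0,"ty":0,"tz":0,"twist":0},{"tx":0,"ty":0,"tz":0,"twist":0},{"tx":0,"ty":0,"tz":0,"twist":0},{"tx":0,"ty":0,"tz":0,"twist":0}]}}

```text
clock: 12.7
position: [0.566, -0.0396, 0.0599]
ee_rot: [-3.113, -0.421, -0.005]
force: [5.0, 2.0, -1.8]
width: 0.007
gripper_force: 2.9
```

```bash
python3 -c "
from h import *
jawdiff();save('scene','s2');pl('scene','jaw_lip',.066)"
```

```text
jaw change px 196 F [ 5.35  1.76 -1.98] 2.9126211628317833 [ 0.566  -0.0396  0.0599]
scene jaw_lip 0.69 [332.2 231.7] [0.5631 0.0969]
scene jaw_lip 0.39 [457.2 328.4] [0.5037 0.4818]
```

Request:
{"fn": "move_arm", "kwargs": {"motion": [{"tx":0,"ty":0,"tz":0,"twist":0},{"tx":0,"ty":0,"tz":0,"twist":0},{"tx":0,"ty":0,"tz":0,"twist":0},{"tx":0,"ty":0,"tz":0,"twist":0},{"tx":0,"ty":0,"tz":0,"twist":0},{"tx":0,"ty":0,"tz":0,"twist":0},{"tx":0,"ty":0,"tz":0,"twist":0},{"tx":0,"ty":0,"tz":0,"twist":0},{"tx":0,"ty":0,"tz":0,"twist":0},{"tx":0,"ty":0,"tz":0,"twist":0},{"tx":0,"ty":0,"tz":0,"twist":0},{"tx":0,"ty":0,"tz":0,"twist":0}]}}

```text
clock: 14.05
position: [0.566, -0.0396, 0.0599]
ee_rot: [-3.113, -0.421, -0.005]
force: [6.3, 1.4, -2.2]
width: 0.003
gripper_force: 2.9
```

```bash
python3 -c "
from h import *
jawdiff();b=save('scene','s3');pl('scene','jaw_lip',.066)
a=cv2.imread('pics/s2.png')[:,:,::-1]
print((np.abs(a.astype(int)-b).sum(2)[200:250,295:352]>60).sum())
cv2.imwrite('pics/c3.png',cv2.resize(b[165:285,265:385],(500,500),interpolation=2)[:,:,::-1])"
```

```text
jaw change px 197 F [ 6.04  1.71 -1.9 ] 2.9131200537085533 [ 0.566  -0.0396  0.0599]
scene jaw_lip 0.8 [336.3 230.6] [0.5517 0.0988]
0
```

View pics/c3.png

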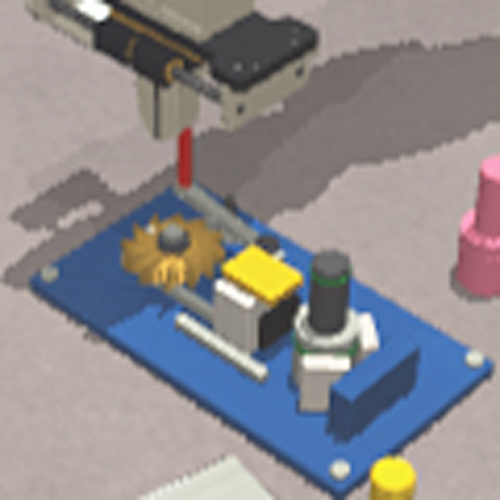

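The jaw is clear of the cell and still (no change between frames), and the cell still stands. The pawl is held free. Now I'll release the post and rise.

Request:
{"fn": "move_arm", "kwargs": {"motion": [{"tx":0.004,"ty":0,"tz":0,"twist":0},{"tx":0.007,"ty":0,"tz":0,"twist":0},{"tx":0.01,"ty":0,"tz":0,"twist":0},{"tx":0.006,"ty":0,"tz":-0.01,"twist":0},{"tx":0,"ty":0,"tz":-0.03,"twist":0},{"tx":-0.01,"ty":-0.02,"tz":-0.04,"twist":0},{"tx":-0.022,"ty":-0.04,"tz":-0.03,"twist":0},{"tx":-0.022,"ty":-0.04,"tz":-0.02,"twist":0},{"tx":-0.022,"ty":-0.04,"tz":-0.02,"twist":0},{"tx":-0.02,"ty":-0.03,"tz":0,"twist":0},{"tx":0,"ty":0,"tz":0,"twist":0},{"tx":0,"ty":0,"tz":0,"twist":0}], "gripper": -0.2}}

```text
clock: 15.4
position: [0.4552, 0.1029, 0.2076]
ee_rot: [3.112, 0.424, 0.001]
force: [0.5, -0.9, -0.8]
width: 0.6
gripper_force: 0.0
```

```bash
python3 - <<'E'
from h import *
im=save("wrist","w3")
pl("wrist","jaw_lip",.066);pl("wrist","cell_mid",.0595);pl("wrist","post",.072)
o=np.array([.572,.0808]);a=np.radians(15.35);X=np.array([np.cos(a),np.sin(a)]);Y=np.array([-X[1],X[0]])
c=np.array(arm.calibration("wrist")["T"])[:3,3];print("cam",c.round(3))
for r in arm.regions_of("wrist","cell_mid")[:2]:
    m=r["region"].astype(np.uint8);print(r["conf"],m.sum(),np.argwhere(m)[:,::-1].min(0),np.argwhere(m)[:,::-1].max(0))
go([*(o+.055*Y),.073],15.4);print("cell nominal",o+.055*Y,"lip off nominal",o+.0233*Y)
E
```

```text
wrist jaw_lip 0.8 [345.3  72.5] [0.5667 0.1035]
wrist cell_mid 0.78 [306.  215.8] [0.4108 0.1024]
wrist cell_mid 0.7 [433.9  73.6] [0.5895 0.0177]
wrist cell_mid 0.6 [316.3  74.4] [0.558  0.1303]
wrist post 0.63 [483.1 116.9] [ 0.5625 -0.0401]
wrist post 0.37 [341.5  69.6] [0.5674 0.1079]
cam [0.532 0.122 0.394]
0.85 1394 [290 189] [323 240]
0.68 186 [420 122] [438 135]
t 15.65 pos [0.456  0.1018 0.2065] yaw(deg) of tool x 15.3 tilt -1.0 F [-0.11  0.   -0.08]
shift in tool axes mm [106.4  -4.1 133.5]
twist units -0.0011 (deg 0.1 )
cell nominal [0.55744069 0.13383797] lip off nominal [0.56583215 0.10326881]
```

View pics/w3.png

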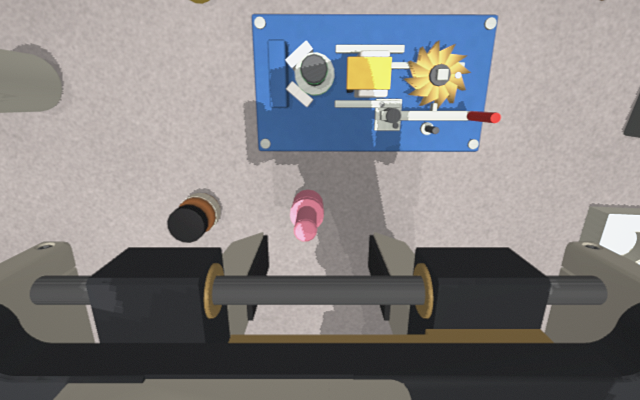

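The jaw is fully off: the lip measures (0.567,0.1035) against a nominal (0.566,0.103). The post is back at (497,117) px, and the cell top is at (313,69). Now to grasp the neck.

Request:
{"fn": "move_arm", "kwargs": {"motion": [{"tx":0.036,"ty":-0.002,"tz":0,"twist":0},{"tx":0.036,"ty":-0.002,"tz":0.01,"twist":0},{"tx":0.0344,"ty":0,"tz":0.02,"twist":0},{"tx":0,"ty":0,"tz":0.03,"twist":0},{"tx":0,"ty":0,"tz":0.03,"twist":0},{"tx":0,"ty":0,"tz":0.025,"twist":0},{"tx":0,"ty":0,"tz":0.0185,"twist":0},{"tx":0,"ty":0,"tz":0,"twist":0},{"tx":0,"ty":0,"tz":0,"twist":0}]}}

```text
clock: 16.55
position: [0.5572, 0.1344, 0.0733]
ee_rot: [-3.113, -0.42, 0.001]
force: [0.5, 0.5, 0.6]
width: 0.601
gripper_force: 0.0
```

Request:
{"fn": "move_arm", "kwargs": {"motion": [{"tx":0,"ty":0,"tz":0,"twist":0},{"tx":0,"ty":0,"tz":0,"twist":0},{"tx":0,"ty":0,"tz":0,"twist":0},{"tx":0,"ty":0,"tz":0,"twist":0},{"tx":0,"ty":0,"tz":0,"twist":0},{"tx":0,"ty":0,"tz":0,"twist":0}], "gripper": 1, "squeeze": 25}}

```text
clock: 17.15
position: [0.5572, 0.135, 0.0737]
ee_rot: [-3.113, -0.421, -0.001]
force: [-0.2, 1.5, 2.9]
width: 0.233
gripper_force: 25.0
```

Request:
{"fn": "move_arm", "kwargs": {"motion": [{"tx":0,"ty":0,"tz":-0.005,"twist":0},{"tx":0,"ty":0,"tz":-0.015,"twist":0},{"tx":0,"ty":0,"tz":-0.03,"twist":0},{"tx":0,"ty":0,"tz":-0.04,"twist":0},{"tx":0,"ty":0,"tz":-0.035,"twist":0},{"tx":0,"ty":0,"tz":0,"twist":0},{"tx":0,"ty":0,"tz":0,"twist":0}]}}

```text
clock: 17.85
position: [0.5572, 0.1346, 0.1989]
ee_rot: [3.113, 0.421, 0.002]
force: [-0.4, 0.1, -2.3]
width: 0.231
gripper_force: 25.0
```

```bash
python3 - <<'E'
from h import *
go([.47,-.31,.2],15.4);print(arm.observe()["width"],arm.observe()["gripper_force"])
a=save("wrist","w4");b=save("scene","s4")
cv2.imwrite("pics/c4.png",np.hstack([cv2.resize(a,(480,300)),cv2.resize(b[150:270,285:405],(300,300),interpolation=2)])[:,:,::-1])
E
```

```text
t 17.85 pos [0.5572 0.1346 0.1989] yaw(deg) of tool x 15.39 tilt -1.0 F [-0.44  0.07 -2.33]
shift in tool axes mm [-202.   405.5   -1.2]
twist units -0.0001 (deg 0.0 )
0.23109351437165476 24.995292259845883
```

View pics/c4.png

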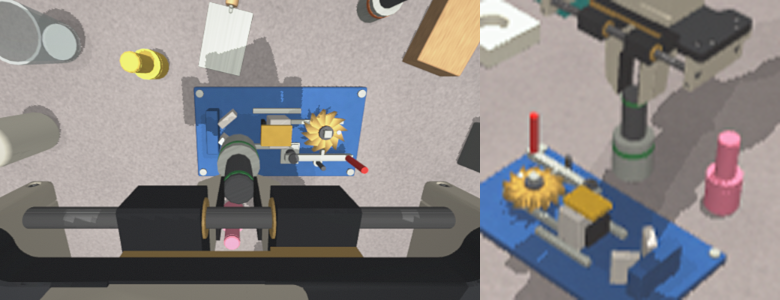

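```bash
python3 - <<'E'
from h import *
c=arm.calibration("wrist");p=arm.observe()["position"]
im=cv2.imread("pics/w4.png")
for n,dz in(("top",.0335),("shoulder",-.0165)):
    for dx in(0,.01):
        X=np.array([.964,.2645,0])*dx+p+[0,0,dz]
        T=np.linalg.inv(c["T"]);q=np.array(c["K"])@(T[:3,:3]@X+T[:3,3]);print(n,dx,(q[:2]/q[2]).round(1))
cv2.imwrite("pics/c5.png",cv2.resize(im[160:290,250:390],(700,650),interpolation=2)[:600])
E
```

```text
top 0 [316.5 254.8]
top 0.01 [316.5 237.9]
shoulder 0 [316.8 221.4]
shoulder 0.01 [316.8 207.7]
```

View pics/c5.png

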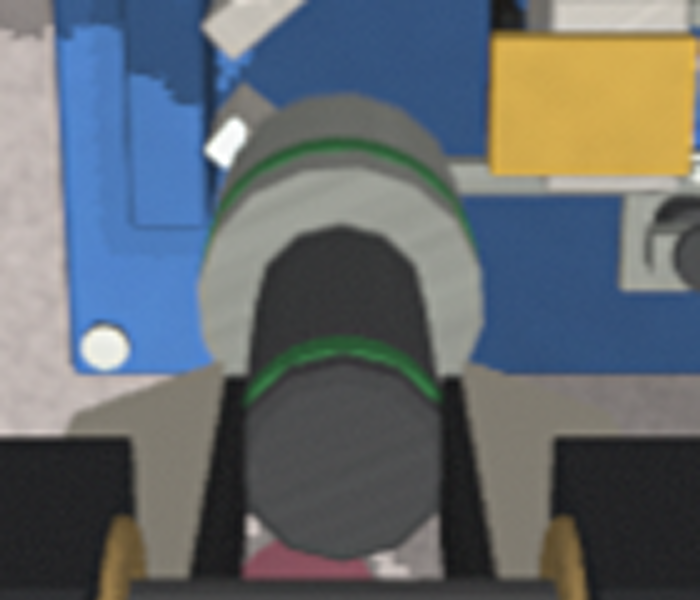

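Request:
{"fn": "move_arm", "kwargs": {"motion": [{"tx":-0.026,"ty":0.034,"tz":0,"twist":0},{"tx":-0.026,"ty":0.034,"tz":0,"twist":0},{"tx":-0.026,"ty":0.034,"tz":0,"twist":0},{"tx":-0.026,"ty":0.034,"tz":0,"twist":0},{"tx":-0.026,"ty":0.034,"tz":0,"twist":0},{"tx":-0.026,"ty":0.034,"tz":0,"twist":0},{"tx":-0.026,"ty":0.034,"tz":0,"twist":0},{"tx":-0.026,"ty":0.034,"tz":0,"twist":0},{"tx":-0.026,"ty":0.034,"tz":0,"twist":0},{"tx":-0.026,"ty":0.034,"tz":0,"twist":0},{"tx":-0.026,"ty":0.034,"tz":0,"twist":0},{"tx":-0.026,"ty":0.034,"tz":0,"twist":0}]}}

```text
clock: 19.15
position: [0.3627, -0.3425, 0.197]
ee_rot: [-3.111, -0.421, 0.003]
force: [0.7, -0.0, -2.1]
width: 0.23
gripper_force: 25.0
```

Request:
{"fn": "move_arm", "kwargs": {"motion": [{"tx":0,"ty":0,"tz":0,"twist":0},{"tx":0,"ty":0,"tz":0,"twist":0},{"tx":0,"ty":0,"tz":0,"twist":0}]}}

```text
clock: 19.45
position: [0.3646, -0.3402, 0.1975]
ee_rot: [-3.111, -0.423, 0.001]
force: [0.1, -0.5, -2.1]
width: 0.227
gripper_force: 25.0
```

```bash
python3 - <<'E'
from h import *
im=save("wrist","w5")
for r in arm.place_of("wrist","stand_hole0")[:3]:
    p=np.array(r["point"])*[640,400];print(r["conf"],p.round(1),ray("wrist",p,.03).round(4))
hsv=cv2.cvtColor(im,cv2.COLOR_RGB2HSV)
m=((hsv[...,1]<22)&(hsv[...,2]>195)).astype(np.uint8);m[235:]=0
n,l,st,_=cv2.connectedComponentsWithStats(m);k=1+st[1:,4].argmax();print(st[k])
cn,_=cv2.findContours((l==k).astype(np.uint8),cv2.RETR_CCOMP,cv2.CHAIN_APPROX_NONE)
for c in cn:
    if len(c)<25: continue
    W=np.array([ray("wrist",q,.03)[:2]*1000 for q in c[:,0].astype(float)],np.float32)
    print(len(c),cv2.minAreaRect(W),cv2.minEnclosingCircle(W),cv2.fitEllipse(W))
go([.468,-.309,.12],15.4)
cv2.imwrite("pics/c6.png",im[:300,:,::-1])
E
```

```text
0.98 [445.9 130.1] [ 0.4511 -0.4641  0.03  ]
0.96 [312.3  74.4] [ 0.4672 -0.3063  0.03  ]
0.65 [318.4 226.5] [ 0.3027 -0.3586  0.03  ]
[ 268   24   99   96 7578]
387 ((469.71575927734375, -309.8631591796875), (92.81693267822266, 101.5442123413086), 13.175238609313965) ((469.4454650878906, -311.2453918457031), 62.93317794799805) ((469.4091491699219, -311.4194641113281), (105.07935333251953, 105.63797760009766), 108.6480941772461)
200 ((471.5160827636719, -310.7948303222656), (43.164424896240234, 49.711097717285156), 15.489360809326172) ((468.6723937988281, -311.5862731933594), 25.085216522216797) ((468.2988586425781, -311.7665100097656), (46.0246696472168, 46.39560317993164), 130.52642822265625)
t 19.55 pos [ 0.365  -0.3401  0.198 ] yaw(deg) of tool x 15.53 tilt -1.0 F [ 0.09  0.33 -2.53]
shift in tool axes mm [107.6  -2.3  77.9]
twist units 0.0015 (deg -0.1 )
```

View pics/c6.png

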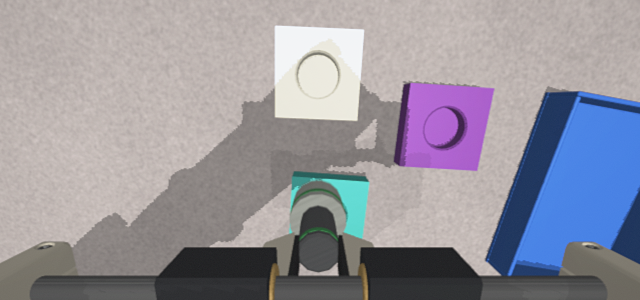

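The white stand's well is at (318,76) px, which the fit puts at (0.468,-0.311). I'm moving above it.

Request:
{"fn": "move_arm", "kwargs": {"motion": [{"tx":0.03,"ty":0,"tz":0,"twist":0},{"tx":0.03,"ty":0,"tz":0.01,"twist":0},{"tx":0.03,"ty":0,"tz":0.02,"twist":0},{"tx":0.0171,"ty":-0.001,"tz":0.03,"twist":0},{"tx":0,"ty":0,"tz":0.03,"twist":0},{"tx":0,"ty":0,"tz":0.01,"twist":0},{"tx":0,"ty":0,"tz":0,"twist":0},{"tx":0,"ty":0,"tz":0,"twist":0},{"tx":0,"ty":0,"tz":0,"twist":0}]}}

```text
clock: 20.45
position: [0.4683, -0.3128, 0.1001]
ee_rot: [3.112, 0.42, 0.003]
force: [0.5, 0.3, -2.4]
width: 0.229
gripper_force: 25.0
```

```bash
python3 - <<'E'
from h import *
go([.468,-.3107,.0717],15.4)
c=arm.calibration("wrist")
a=save("wrist","w7");b=save("scene","s7");d=save("side","d7")
f=lambda i,x,y,w,h:cv2.resize(i[y:y+h,x:x+w],(390,390*h//w),interpolation=2)
cv2.imwrite("pics/c7.png",np.hstack([f(a,240,130,150,120),f(d,245,230,100,80)])[:,:,::-1])
E
```

```text
t 20.45 pos [ 0.4683 -0.3128  0.1001] yaw(deg) of tool x 15.37 tilt -1.0 F [ 0.49  0.35 -2.39]
shift in tool axes mm [ 0.2 -2.2 28.4]
twist units -0.0003 (deg 0.0 )
```

View pics/c7.png

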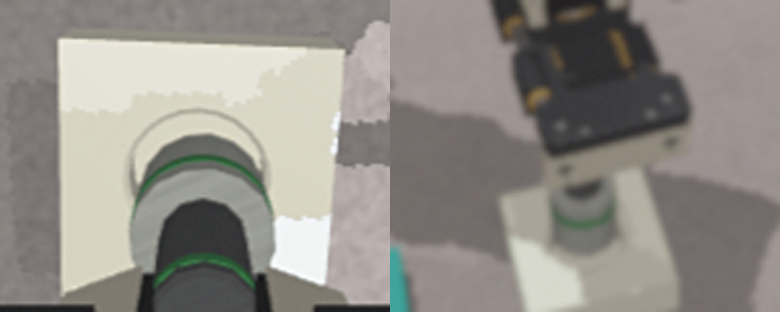

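Request:
{"fn": "move_arm", "kwargs": {"motion": [{"tx":0,"ty":-0.002,"tz":0,"twist":0},{"tx":0,"ty":0,"tz":0.006,"twist":0},{"tx":0,"ty":0,"tz":0.005,"twist":0},{"tx":0,"ty":0,"tz":0.003,"twist":0},{"tx":0,"ty":0,"tz":0,"twist":0},{"tx":0,"ty":0,"tz":0,"twist":0}]}}

```text
clock: 21.2
position: [0.467, -0.3101, 0.0842]
ee_rot: [-3.113, -0.421, 0.0]
force: [0.6, 0.1, -1.3]
width: 0.229
gripper_force: 25.0
```

Request:
{"fn": "move_arm", "kwargs": {"motion": [{"tx":0,"ty":0,"tz":0.003,"twist":0},{"tx":0,"ty":0,"tz":0.003,"twist":0},{"tx":0,"ty":0,"tz":0.003,"twist":0},{"tx":0,"ty":0,"tz":0,"twist":0},{"tx":0,"ty":0,"tz":0,"twist":0}]}}

```text
clock: 21.7
position: [0.467, -0.3101, 0.0753]
ee_rot: [-3.113, -0.421, 0.0]
force: [0.4, -0.3, -2.1]
width: 0.23
gripper_force: 25.0
```

Request:
{"fn": "move_arm", "kwargs": {"motion": [{"tx":0,"ty":0,"tz":0.002,"twist":0},{"tx":0,"ty":0,"tz":0.001,"twist":0},{"tx":0,"ty":0,"tz":0,"twist":0},{"tx":0,"ty":0,"tz":0,"twist":0}]}}

```text
clock: 22.1
position: [0.467, -0.3102, 0.0724]
ee_rot: [3.113, 0.421, -0.0]
force: [-0.5, -0.4, -2.2]
width: 0.229
gripper_force: 25.0
```

Request:
{"fn": "move_arm", "kwargs": {"motion": [{"tx":0,"ty":0,"tz":0.001,"twist":0},{"tx":0,"ty":0,"tz":0.001,"twist":0},{"tx":0,"ty":0,"tz":0,"twist":0},{"tx":0,"ty":0,"tz":0,"twist":0}]}}

```text
clock: 22.5
position: [0.468, -0.3107, 0.0719]
ee_rot: [3.112, 0.421, 0.003]
force: [-1.7, 0.7, 11.0]
width: 0.234
gripper_force: 25.1
```

Floor contact is at z 0.0719, as predicted. Releasing.

Request:
{"fn": "move_arm", "kwargs": {"motion": [{"tx":0,"ty":0,"tz":-0.001,"twist":0},{"tx":0,"ty":0,"tz":0,"twist":0}]}}

```text
clock: 22.7
position: [0.4673, -0.3104, 0.0719]
ee_rot: [3.113, 0.421, 0.001]
force: [-0.8, 1.2, 5.6]
width: 0.233
gripper_force: 25.0
```

Request:
{"fn": "move_arm", "kwargs": {"motion": [{"tx":0,"ty":0,"tz":0,"twist":0},{"tx":0,"ty":0,"tz":0,"twist":0},{"tx":0,"ty":0,"tz":0,"twist":0},{"tx":0,"ty":0,"tz":0,"twist":0},{"tx":0,"ty":0,"tz":0,"twist":0}], "gripper": -0.2}}

```text
clock: 23.2
position: [0.4669, -0.3101, 0.0712]
ee_rot: [-3.113, -0.421, 0.0]
force: [-1.2, 0.2, -0.6]
width: 0.58
gripper_force: 0.0
```

Request:
{"fn": "move_arm", "kwargs": {"motion": [{"tx":0,"ty":0,"tz":-0.02,"twist":0},{"tx":0,"ty":0,"tz":-0.04,"twist":0},{"tx":0,"ty":0,"tz":-0.04,"twist":0},{"tx":-0.04,"ty":0,"tz":-0.02,"twist":0},{"tx":-0.04,"ty":0,"tz":0,"twist":0},{"tx":-0.03,"ty":0,"tz":0,"twist":0},{"tx":0,"ty":0,"tz":0,"twist":0},{"tx":0,"ty":0,"tz":0,"twist":0}]}}

```text
clock: 24.0
position: [0.3607, -0.3397, 0.1916]
ee_rot: [3.113, 0.419, 0.001]
force: [0.5, -0.1, -0.2]
width: 0.6
gripper_force: 0.0
```

```bash
python3 - <<'E'
from h import *
a=save("wrist","w8");pl("wrist","stand_hole0",.03);pl("wrist","cell_mid",.0575)
b=save("scene","s8");pl("scene","post",.072);pl("scene","jaw_lip",.066)
c=arm.calibration("wrist");T=np.linalg.inv(c["T"])
for z in(.055,.105):
    q=np.array(c["K"])@(T[:3,:3]@[.468,-.3107,z]+T[:3,3]);print(z,(q[:2]/q[2]).round(1))
f=lambda i,x,y,w,h:cv2.resize(i[y:y+h,x:x+w],(390,390*h//w),interpolation=2)
cv2.imwrite("pics/c8.png",np.hstack([f(a,240,0,150,140),f(b,260,130,150,140)])[:,:,::-1])
E
```

```text
wrist stand_hole0 0.77 [328.8 214.5] [ 0.3204 -0.3646]
wrist stand_hole0 0.75 [447.8 126.6] [ 0.4521 -0.4612]
wrist cell_mid 0.83 [319.6  72.2] [ 0.4658 -0.3127]
scene post 0.51 [305.8 201.7] [ 0.5621 -0.0384]
scene jaw_lip 0.58 [334.  231.6] [0.5589 0.099 ]
0.055 [318.3  69. ]
0.105 [318.3  62.6]
```

View pics/c8.png

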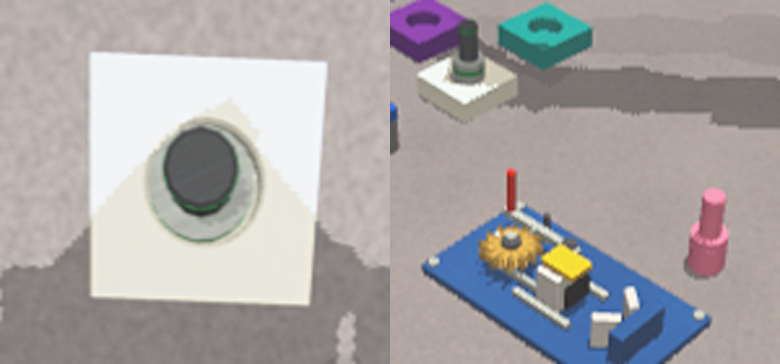

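The cell stands upright and seated in the white stand's well, with its top at about (317,65) px against a predicted (318,63). The jaw is back and the post is home.

```bash
python3 -c "
from cell import arm
print(arm.sign_off())"
```

```text
the job is handed in; nothing more can be done
None
```

The green-banded cell stands upright in the white stand's well, with the jaw backed off and the pawl sprung back onto the wheel. The job is handed in at about 24 s; sign-off gave no verdict.

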